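# Photograph an engraved plate with the handheld camera and lay the camera in its rest

## Robot

A 6-joint arm with a two-finger parallel gripper is mounted at the origin on the work surface. World frame = base frame: x ahead of the robot, y to its left, z up, the work surface at z = 0. Lengths are in m, angles in rad, forces in N, time in s.
With the tool pointing down it reaches from about 0.375 to 0.925 m from the base axis. Payload 5.7 kg.
Tool frame: the origin (TCP) lies between the finger pads; the fingertips stand 11 mm ahead of it and the grasp point (between the pads) lies 8 mm behind it; z points along the fingers, y is the line along which they close (so a half turn about z gives the same grasp; the last joint's range is limited). The gripper opens to 85 mm and grips with 20 to 120 N. Pads are 22 mm wide; open, the fingers measure 114 mm over their backs; the gripper's body (76 mm by 85 mm) begins 54 mm behind the grasp point. The pads swing forward as they close: fully open they stand 13 mm farther back than shut.
Start: joints at [0.998, 0.359, 1.51, -0, 1.272, -0.115], TCP at [0.265, 0.538, 0.222] pointing down, gripper open.
Joint ranges: [-2.97, 2.97], [-1.01, 2.36], [0.21, 2.38], [-0.96, 4.11], [0.2, 2.71], [-2.98, 2.98]. Speed limits (rad/s): [2.39, 2.39, 3.14, 3.14, 3.14, 3.14].

## Interface

Orientations are given as a unit quaternion [w, x, y, z].
In Python, from plant import r gives the robot as it stands. Calls block until the motion is done:
- r.movep(position, orientation): joint-space move of the TCP to a pose.
- r.move_l(position, rot=None, velocity=0.15, guard=None): straight line of the TCP; rot=None keeps the orientation; velocity is the mean speed in m/s. With guard (N) it stops when the force on the tool has changed by that much, and returns True; else False.
- r.set_joints(angles): joint-space move.
- r.command_gripper(opening, grasp_force=None): opening from 0.0 (shut) to 1.0 (fully open); grasp_force is the grip in N (None keeps the last); returns when the fingers have stopped.
- r.sleep(seconds).
- r.inverse_kinematics(position, orientation): joint angles nearest the present ones, or None.
- r.read_camera(name): name is "side" or "top"; returns a dict with "image" (420x560x3 uint8, red, green, blue), "camera_matrix" (3x3 intrinsics, pixels), "rvec" (rotation vector, rad) and "tvec" (3), from world to camera coordinates, as OpenCV has them. Camera axes: x right, y down, z forward; pixel columns grow to the right and rows downward; lengths in m; the calibration is good to about 2 mm. A picture is of the moment at which its call begins. There is no depth.
A pose or a line that the arm cannot do raises r.PlanningError and nothing moves.
- r.sign_off(): hands the job in; it is judged then, once.
Readings, each from a call of its own:
- r.get_clock(): time.
- r.get_joints(): joint angles.
- r.get_dq(): joint speeds.
- r.get_tau(): joint torques, N m.
- r.get_tcp_pos(): TCP position.
- r.get_ee_rot(): TCP orientation.
- r.get_wrist_force(): force on the tool from outside, world axes, zero at the start.
- r.get_moment(): the same for the moment, N m.
- r.get_finger_gap(): opening from 0.0 (shut) to 1.0 (fully open).
- r.get_grasp_force(): force on a finger pad.
Only numpy, scipy, OpenCV 4.12 (cv2) and the standard library are available. Lean on these libraries where they do the work, as an engineer would, in place of code of your own. Each camera call takes 0.05 s, during which the arm holds its last target. There are 200 camera calls.

## Task

Take the handheld inspection camera out of its dock and photograph the round engraved plate: hold the lens about 5 cm from the plate, pointed squarely at the dot at its centre, and keep it still for about two seconds. Then lay the camera on its side in the wooden rest, thick lens head in the wide V and thin handle in the narrow V, setting it down rather than dropping it. Do not bump or turn either vise, and leave everything else on the bench where it stands.

Things in the scene. Friction and masses are not known exactly. Their poses are not given: they have to be found in the camera images.
- camera: Handheld inspection camera, a round stick 160 mm long: grey lens head 40 mm in diameter for 45 mm, a cone to 60 mm, then a black handle 28 mm in diameter. 160 g, centre of mass 70 mm from the lens. Starts upright, lens down in the dock. Origin: centre of the lens face; z axis runs to the tail, so it looks along -z.
- dock: Fixed grey dock, a round cup 62 mm wide and 30 mm high, 46 mm bore, its floor 8 mm above the bench (where the lens face stands), on a foot 84 mm wide. Origin: centre of its underside, z up.
- cradle: Fixed wooden rest, base 110 x 64 x 10 mm (x -50 to 60 mm). Origin on the bench, z up. Wide V (72 mm wide, 14 thick) at x = +30 mm for the lens head, narrow V (54 mm wide, 14 thick) at x = -25 mm for the handle. A camera laid in it lies level along x, axis 55 mm above the bench at y = 0, lens towards +x with its face at x = 55 mm (1 cm either way is fine), tail overhanging at x = -105 mm.
- round_plate (a point): Centre of the face of the round steel plate (68 mm in diameter, small dark dot in the middle) held in one of two ball vises; its z axis is the plate's outward normal, leaning 25 to 45 degrees from vertical.
- square_plate (a point): The same for the square steel plate (60 mm side) in the other ball vise. Not to be photographed.
- vise_round: Ball vise that holds the round plate: a steel ball 84 mm in diameter centred 52 mm above the bench on a black ring 96 mm wide, with a tilted head and jaws; the whole reaches 125 mm high and within 75 mm of its axis. Fixed; its head turns if pushed. Origin: centre of its underside; the plate leans to its -x.
- vise_square: The like ball vise that holds the square plate, same sizes.
- mug: White mug, 80 mm in diameter, 92 mm high, handle at its +y reaching 70 mm from the axis. Loose bystander; origin at the centre of its underside.
- block: Dark wooden block 90 x 40 x 30 mm high, long along x. Loose bystander; origin at the centre of its underside.
- bottle: Amber bottle, 48 mm in diameter, 110 mm high. Loose bystander; origin at the centre of its underside.
- tin: Aluminium tin, 68 mm in diameter, 30 mm high. Loose bystander; origin at the centre of its underside.
- case: Black case 150 x 60 x 36 mm high, long along x. Loose bystander; origin at the centre of its underside.
- graver_a: Graver (hand tool with wooden handle and steel blade), lying along its x, 128 mm long, 28 mm wide, 22 mm high, handle to -x. Loose bystander; origin on the bench near its middle.
- graver_b: A second, like graver.
Things that resemble listed ones, but are neither listed nor needed, are in the scene too. What is shaped like the camera but blue or yellow is not meant. Leave any orange look-alike of the vise_round alone.

How it is judged:
On the way, in this order (a step that is already met when the one before it is completed fails the run):
1. held camera: lens 35 to 65 mm from the round plate, within 10 mm (x, y) of its centre axis, plate centre within 10 mm (x, y) of the line of sight, within 0.2 rad of square, under 20 mm/s, for 1 s (z of camera in the frame of round_plate between 0.035 and 0.065 m and x of camera in the frame of round_plate between -0.01 and 0.01 m and y of camera in the frame of round_plate between -0.01 and 0.01 m and x of round_plate in the frame of camera between -0.01 and 0.01 m and y of round_plate in the frame of camera between -0.01 and 0.01 m and z of round_plate in the frame of camera below 0 m and angle between the z axis of camera and the z axis of round_plate, either way round below 0.2 rad and linear speed of camera below 0.02 m/s and angular speed of camera below 0.2 rad/s and contact force between the fingers and camera above 0.5 N), for 1 s.
2. the camera, still held in the fingers, lies in the rest or within 8 mm of its seated height, lens head over the wide V, slower than 0.1 m/s (x of camera in the frame of cradle between 0.042 and 0.068 m and y of camera in the frame of cradle between -0.006 and 0.006 m and z of camera in the frame of cradle between 0.047 and 0.063 m and angle between the z axis of camera and the x axis of cradle, either way round below 0.1 rad and linear speed of camera below 0.1 m/s and contact force between the fingers and camera above 0.3 N), for 0.04 s.
At the end, for the whole second after the job is handed in: The camera lies at rest and released in the wooden rest: axis within 0.1 rad of the rest's x axis and lens face 42 to 68 mm along it, within 6 mm sideways and 4 mm of its 55 mm height (x of camera in the frame of cradle between 0.042 and 0.068 m and y of camera in the frame of cradle between -0.006 and 0.006 m and z of camera in the frame of cradle between 0.051 and 0.059 m and angle between the z axis of camera and the x axis of cradle, either way round below 0.1 rad and linear speed of camera below 0.02 m/s and angular speed of camera below 0.2 rad/s); the robot touches nothing.
It fails at once if the mug, block, bottle, tin, case or a graver is moved more than 25 mm (distance of any of mug, block, bottle, tin, case, graver_a, graver_b from where it was at the start of the episode above 0.025 m).
It fails at once if a plate is turned in its vise (its centre moves over 5 mm) (distance of any of round_plate, square_plate from where it was at the start of the episode above 0.005 m).
It fails at once if the camera or the robot bumps a vise (over 2 N) (contact force between any of camera, the arm, the fingers and vise_round above 2 N or contact force between any of camera, the arm, the fingers and vise_square above 2 N).
It also fails if it takes over 58 s, if anything falls off the work surface, if the arm or the gripper's body presses on something with over 40 N, if the wrist force passes 120 N, or if a joint passes its speed limit or range.

## Working session

There is one attempt and no reset: what is moved stays moved. The work goes in short steps, each a Python script; the robot and the scene stay as the last script left them, time stands still between calls to the robot, and variables do not carry over. Pictures are saved under pics/ and viewed, at most 10 in all, crops included, and the job is handed in when it is done.

```bash
mkdir -p pics; ls; python3 - <<'E'
from plant import r
import cv2,pickle
d={}
for n in("top","side"):
    c=r.read_camera(n); d[n]=c
    cv2.imwrite(f"pics/{n}0.png",cv2.resize(c["image"][:,:,::-1],(800,600),interpolation=cv2.INTER_CUBIC))
    R=cv2.Rodrigues(c["rvec"])[0]; print(n,c["camera_matrix"],-R.T@c["tvec"],R)
pickle.dump(d,open("c0.pkl","wb"))
E
```

```text
pics
top [[517.02286998   0.         274.01656145]
 [  0.         517.02286998 203.91367598]
 [  0.           0.           1.        ]] [0.21510757 0.01023323 1.50136177] [[ 0.02672659 -0.99949595  0.01713312]
 [-0.98608457 -0.02917347 -0.16366467]
 [ 0.16408201 -0.01252051 -0.98636724]]
side [[433.80710709   0.         278.58528729]
 [  0.         433.80710709 210.41374719]
 [  0.           0.           1.        ]] [ 0.11177212 -0.70779756  0.90299699] [[ 0.9020223  -0.43136248  0.01679838]
 [-0.29357149 -0.64148759 -0.70873793]
 [ 0.3164989   0.63436589 -0.70527183]]
```

View pics/top0.png

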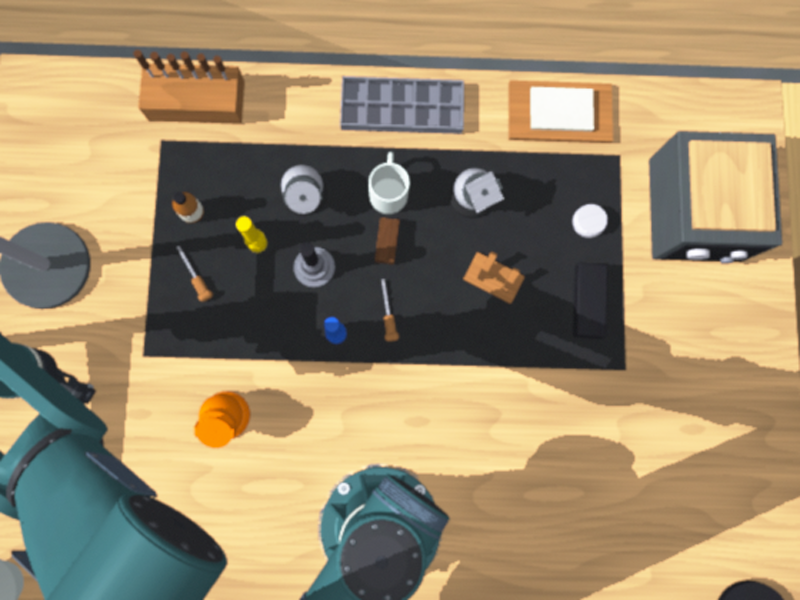

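View pics/side0.png

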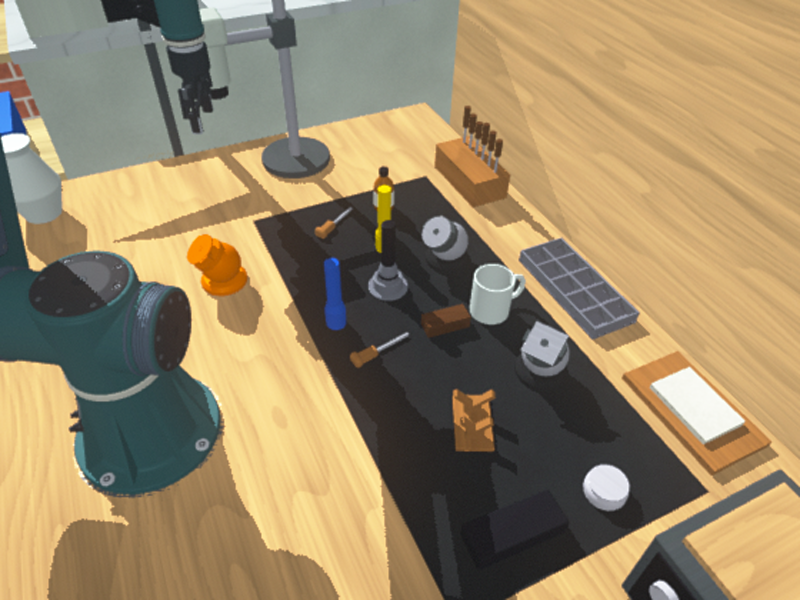

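```bash
cat > mos.py <<'E'
import cv2,numpy as np,pickle
def mos(d,tiles,out,s=6,w=66,h=50):
    ims=[]
    for n,cx,cy in tiles:
        x0,y0=cx-w//2,cy-h//2
        t=cv2.resize(d[n]["image"][y0:y0+h,x0:x0+w,::-1],(w*s,h*s),interpolation=cv2.INTER_CUBIC)
        for k in range(0,w,10): cv2.line(t,(k*s,0),(k*s,6),(0,255,0),1); cv2.putText(t,str(x0+k),(k*s,16),0,.35,(0,255,0),1)
        for k in range(0,h,10): cv2.line(t,(0,k*s),(6,k*s),(0,255,0),1); cv2.putText(t,str(y0+k),(8,k*s+4),0,.35,(0,255,0),1)
        ims.append(t)
    cv2.imwrite(out,np.vstack([np.hstack(ims[i:i+2]) for i in range(0,len(ims),2)]))
E
python3 - <<'E'
import pickle;from mos import mos
d=pickle.load(open("c0.pkl","rb"))
mos(d,[("top",212,132),("side",311,167),("top",346,194),("side",331,295)],"pics/m1.png")
mos(d,[("top",220,186),("side",272,182)],"pics/m2.png")
E
```

```text
(no output)
```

View pics/m1.png

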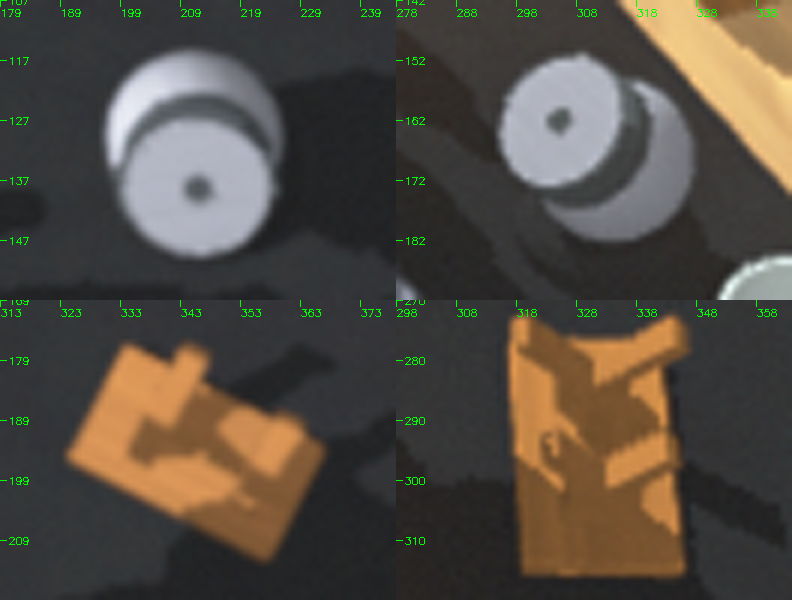

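View pics/m2.png

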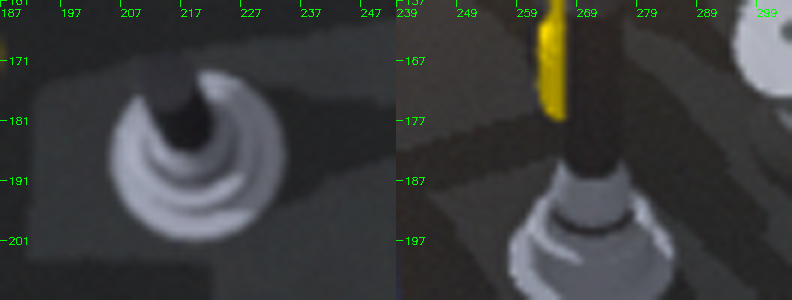

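Dot of the round plate: top (212, 138), side (305, 162). Dock foot centre: top about (219.5, 186.5), camera axis at side column about 271. The rest's wide V is at its upper-left end in the top view (its far end in the side view). The blue and yellow look-alikes stand near the dock, and the square-plate vise sits to the right of the mug.

```bash
cat > geo.py <<'E'
import cv2,numpy as np,pickle
from scipy.optimize import least_squares
d=pickle.load(open("c0.pkl","rb"))
def proj(n,P): c=d[n]; return cv2.projectPoints(np.atleast_2d(np.asarray(P,float)),c["rvec"],c["tvec"],c["camera_matrix"],None)[0][:,0]
def ray(n,px):
    c=d[n];R=cv2.Rodrigues(c["rvec"])[0]
    v=np.linalg.inv(c["camera_matrix"])@np.c_[np.atleast_2d(px),np.ones(len(np.atleast_2d(px)))].T
    return -R.T@c["tvec"],(R.T@v).T
def atz(n,px,z): o,v=ray(n,px); return o+v*((z-o[2])/v[:,2:3])
E
python3 - <<'E'
from geo import *
from scipy.ndimage import map_coordinates,gaussian_filter
dot={"top":(212.2-.42+.0,138.3-.42),"side":(305-.42,162-.42)}
cont={}
for n in dot:
    g=gaussian_filter(cv2.cvtColor(d[n]["image"],cv2.COLOR_RGB2GRAY).astype(float),.6)
    rr=np.arange(6,16,.1);L=[]
    for a in np.linspace(0,2*np.pi,60,endpoint=False):
        p=map_coordinates(g,[dot[n][1]+rr*np.sin(a),dot[n][0]+rr*np.cos(a)],order=1)
        k=np.argmin(np.gradient(p)); 
        if np.gradient(p)[k]<-1.2: L.append((dot[n][0]+rr[k]*np.cos(a),dot[n][1]+rr[k]*np.sin(a)))
    cont[n]=np.array(L); print(n,len(L))
def nrm(p): v=np.array([p[3],p[4],1]);return v/np.linalg.norm(v)
def res(p):
    c=p[:3];m=nrm(p);o=[]
    for n in dot:
        O,v=ray(n,cont[n]);P=O+v*(((c-O)@m)/(v@m))[:,None]
        o+=list((np.linalg.norm(P-c,axis=1)-.034)*1000)
        o+=list((proj(n,c)[0]-dot[n])*2.6*3)
    return o
s=least_squares(res,[.6,.15,.11,-.5,0],loss="soft_l1")
q=nrm(s.x);rs=np.array(res(s.x))
print("plate",s.x[:3],q,"lean",np.degrees(np.arccos(q[2])),"az",np.degrees(np.arctan2(q[1],q[0])),"med",np.median(abs(rs)),[ (proj(n,s.x[:3])[0]-dot[n]).round(2) for n in dot])
b=atz("top",(209.5-.42,0),0)
# ball circle in top: left 106,top 50,right 284 (tile)
print("vise ball approx",atz("top",[(179+195/6-.42,107+138/6-.42)],.052))
# cradle
T=lambda x,y,ox,oy:(ox+x/6-.42,oy+y/6-.42)
obs=[("top",(60,32,0),T(67,158,313,169)),("top",(60,-32,10),T(125,43,313,169)),("top",(-50,32,0),T(267,262,313,169)),("top",(-50,-32,10),T(325,150,313,169)),
("side",(-50,32,0),T(129,274,298,270)),("side",(-50,-32,0),T(288,276,298,270))]
def W(p,P): c,s_=np.cos(p[2]),np.sin(p[2]);x,y,z=np.array(P)/1000;return [p[0]+c*x-s_*y,p[1]+s_*x+c*y,z]
f=lambda p:np.concatenate([proj(n,W(p,P))[0]-px for n,P,px in obs])
s2=least_squares(f,[.5,-.2,1.1]);print("cradle",s2.x,np.degrees(s2.x[2]),f(s2.x).round(1))
# dock
for z in(0,.006):print("dock top",atz("top",[T(198,156,187,161)],z))
g=lambda p:[proj("top",[p[0],p[1],.004])[0][0]-T(198,156,187,161)[0],proj("top",[p[0],p[1],.004])[0][1]-T(198,156,187,161)[1],proj("side",[p[0],p[1],.06])[0][0]-T(197,0,239,137)[0],proj("side",[p[0],p[1],.068])[0][1]-T(0,178,239,137)[1],proj("side",[p[0],p[1],.13])[0][0]-T(200,0,239,137)[0]]
s3=least_squares(g,[.5,.15]);print("dock",s3.x,np.round(g(s3.x),2))
for nm,p in dict(blue=(338,338),yellow=(260,248),bottle=(190,215),mug=(389,205),block=(387,245),gravH=(391,335),gravtip=(385,280),grav2H=(203,298),case=(590,300),vsq=(472,192)).items(): print(nm,atz("top",[np.array(p)*.7],0)[0,:2].round(3))
E
```

```text
top 60
side 60
plate [0.63319087 0.17271993 0.09422351] [-0.60615606 -0.12534706  0.78540623] lean 38.24173472093814 az -168.3164804778908 med 1.0307006066601898 [array([-0.09, -0.33]), array([-0.21,  0.32])]
vise ball approx [[0.66962865 0.18047748 0.052     ]]
cradle [ 0.49925998 -0.22295606  1.13130556] 64.81903399696888 [-0.   0.1  0.1 -0.3  0.2 -0.6  0.4 -1.6 -1.1  0.5 -0.8  0.2]
dock top [[0.51200434 0.15337899 0.        ]]
dock top [[0.51081783 0.15280692 0.006     ]]
dock [0.52432488 0.17320635] [-6.66 -4.56 -0.28 12.11 -0.67]
blue [0.365 0.097]
yellow [0.548 0.266]
bottle [0.614 0.416]
mug [0.648 0.001]
block [0.562 0.003]
gravH [ 0.374 -0.01 ]
gravtip [0.488 0.005]
grav2H [0.44  0.377]
case [ 0.459 -0.419]
vsq [ 0.682 -0.173]
```

```bash
cat > kin.py <<'E'
import numpy as np
from scipy.spatial.transform import Rotation as Ro
from plant import r
PL=np.array([.6332,.1727,.0942]);PN=np.array([-.6062,-.1253,.7854])
CR=np.array([.4993,-.2230]);YAW=1.1313
def q(R): x=Ro.from_matrix(R).as_quat();return [x[3],x[0],x[1],x[2]]
# camera frame rotation from z axis and u (perp dir towards which tool z leans); tool pose for grip at s, lean phi
def tool(lens,cz,u,s,phi):
    cz=cz/np.linalg.norm(cz);u=u-cz*(u@cz);u/=np.linalg.norm(u)
    tz=-np.cos(phi)*cz+np.sin(phi)*u; y=np.cross(cz,u)
    R=np.column_stack([np.cross(y,tz),y,tz])
    return np.asarray(lens)+s*cz+.008*tz,R
def both(lens,cz,u,s,phi):
    p,R=tool(lens,cz,u,s,phi);out=[]
    for sg in(1,-1):
        RR=R@np.diag([sg,sg,1]);out.append((p,q(RR),r.inverse_kinematics(list(p),q(RR))))
    return out
def perp(n,a): # unit vec perp to n at angle a
    b=np.array([0,0,1.]) if abs(n[2])<.9 else np.array([1.,0,0])
    e=b-n*(b@n);e/=np.linalg.norm(e);return np.cos(a)*e+np.sin(a)*np.cross(n,e)
E
python3 - <<'E'
from geo import *
T=lambda x,y,ox,oy:(ox+x/6-.42,oy+y/6-.42)
g=lambda p:[*(proj("top",[p[0],p[1],.004])[0]-T(198,156,187,161)),proj("side",[p[0],p[1],.06])[0][0]-T(197,0,239,157)[0],proj("side",[p[0],p[1],.068])[0][1]-T(0,178,239,157)[1],proj("side",[p[0],p[1],.13])[0][0]-T(200,0,239,157)[0]]
s3=least_squares(g,[.5,.15]);print("dock",s3.x,np.round(g(s3.x),2))
D=np.r_[s3.x,.008]
from kin import *
lo=np.array([-2.97,-1.01,.21,-.96,.2,-2.98]);hi=np.array([2.97,2.36,2.38,4.11,2.71,2.98])
cx=np.array([np.cos(YAW),np.sin(YAW),0]);t0=r.get_clock()
S=.125
def opts(lens,cz,us,phi):
    L=[]
    for a in us:
        for k,(p,qq,j) in enumerate(both(lens,cz,perp(cz,a),S,phi)):
            if j is not None:
                j=np.array(j);L.append((min((j-lo).min(),(hi-j).min()),round(np.degrees(a)),k,j.round(2)))
    return sorted(L,key=lambda t:-t[0])
A=np.radians(np.arange(0,360,20))
for ph in(30,45,60,75):
    phi=np.radians(ph)
    print("PHI",ph)
    for nm,l,cz,us in(("grasp",D,np.array([0,0,1.]),A),("photo",PL+.05*PN,PN/np.linalg.norm(PN),A),("place",np.r_[CR,.055]+.055*cx,-cx,np.radians([140,160,180,200,220]))):
        L=opts(l,cz,us,phi);print(nm,len(L))
        for t in L[:7]:print("  ",round(t[0],2),*t[1:])
print(r.get_clock()-t0)
E
```

```text
dock [0.51270452 0.14850627] [ 1.55 -0.45 -0.34 -1.75 -0.72]
PHI 30
grasp 33
   1.01 180 0 [0.11 0.66 1.37 0.06 1.63 1.67]
   1.01 180 1 [ 0.11  0.66  1.37  0.06  1.63 -1.47]
   0.95 160 0 [0.02 0.63 1.43 0.18 1.57 1.9 ]
   0.95 160 1 [ 0.02  0.63  1.43  0.18  1.57 -1.24]
   0.89 200 0 [ 0.2   0.66  1.36 -0.07  1.64  1.44]
   0.89 200 1 [ 0.2   0.66  1.36 -0.07  1.64 -1.7 ]
   0.86 140 0 [-0.06  0.59  1.52  0.3   1.47  2.11]
photo 20
   0.65 180 0 [0.15 0.21 1.73 0.01 1.05 1.51]
   0.65 180 1 [ 0.15  0.21  1.73  0.01  1.05 -1.63]
   0.64 200 0 [ 0.28  0.22  1.74 -0.21  1.03  1.45]
   0.64 200 1 [ 0.28  0.22  1.74 -0.21  1.03 -1.69]
   0.62 160 0 [0.01 0.2  1.76 0.23 1.05 1.57]
   0.62 160 1 [ 0.01  0.2   1.76  0.23  1.05 -1.57]
   0.55 140 0 [-0.12  0.2   1.83  0.46  1.03  1.62]
place 10
   0.96 160 0 [-1.1   0.95  1.42  0.63  1.69 -0.69]
   0.84 140 0 [-1.05  1.04  1.29  0.58  1.87 -0.35]
   0.82 180 1 [-1.15  0.89  1.56  0.71  1.54  2.07]
   0.82 180 0 [-1.15  0.89  1.56  0.71  1.54 -1.07]
   0.69 200 0 [-1.22  0.88  1.69  0.83  1.44 -1.5 ]
   0.69 200 1 [-1.22  0.88  1.69  0.83  1
[... 2720 characters left out ...]
  0.7   1.81  1.58]
   0.9 120 1 [-0.31  0.66  1.48  0.7   1.81 -1.56]
   0.83 140 0 [-0.16  0.65  1.32  0.47  1.88  1.6 ]
   0.83 140 1 [-0.16  0.65  1.32  0.47  1.88 -1.54]
   0.77 160 0 [0.   0.66 1.21 0.23 1.94 1.58]
   0.77 160 1 [ 0.    0.66  1.21  0.23  1.94 -1.56]
   0.75 180 0 [ 0.17  0.66  1.16 -0.02  1.96  1.53]
place 10
   0.94 140 0 [-0.72  0.89  1.21  0.08  1.77 -0.2 ]
   0.9 160 0 [-0.77  0.7   1.48  0.14  1.38 -0.34]
   0.62 180 0 [-0.84  0.54  1.76  0.29  0.96 -0.58]
   0.42 180 1 [-0.84  0.54  1.76  0.29  0.96  2.56]
   0.35 200 0 [-0.95  0.47  2.03  0.76  0.6  -1.18]
   0.35 200 1 [-0.95  0.47  2.03  0.76  0.6   1.96]
   0.18 160 1 [-0.77  0.7   1.48  0.14  1.38  2.8 ]
0.0
```

```bash
python3 - <<'E'
from geo import *
import mos
from kin import PL,PN,CR,YAW,perp
e={};s=8
ov={n:[] for n in d}
def circ(c,r_,n=(0,0,1.)):
    n=np.array(n)/np.linalg.norm(n);return [np.array(c)+r_*perp(n,a) for a in np.linspace(0,6.2832,60)]
D=(.512,.151)
curves=[circ((*D,0),.042),circ((*D,.03),.031),circ((*D,.03),.023),circ((*D,.053),.020),circ((*D,.068),.014),circ((*D,.168),.014),circ(PL,.034,PN),circ(PL,.003,PN)]
c,s_=np.cos(YAW),np.sin(YAW);w=lambda x,y,z:(CR[0]+c*x-s_*y,CR[1]+s_*x+c*y,z)
for z in(0,.01):curves.append([w(*p,z) for p in((-.05,-.032),(.06,-.032),(.06,.032),(-.05,.032),(-.05,-.032))])
for x,h in((.03,.036),(-.025,.027)):curves.append([w(x,-h,.06),w(x,0,.035),w(x,h,.06)])
tiles=[("top",219,180),("side",272,172),("top",346,194),("side",331,295)]
out=[]
for n,cx,cy in tiles:
    W_,H=50,37;x0,y0=cx-25,cy-18
    t=d[n]["image"][y0:y0+H,x0:x0+W_,::-1]
    t=(255*(t/255.)**.45).astype(np.uint8)
    t=cv2.resize(t,(400,296),interpolation=cv2.INTER_CUBIC)
    for k in curves:
        P=(proj(n,k)-[x0,y0]+.5)*8-.5
        cv2.polylines(t,[np.round(P).astype(int)],False,(0,255,0),1)
    out.append(t)
cv2.imwrite("pics/ov.png",np.vstack([np.hstack(out[:2]),np.hstack(out[2:])]))
E
```

```text
(no output)
```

View pics/ov.png

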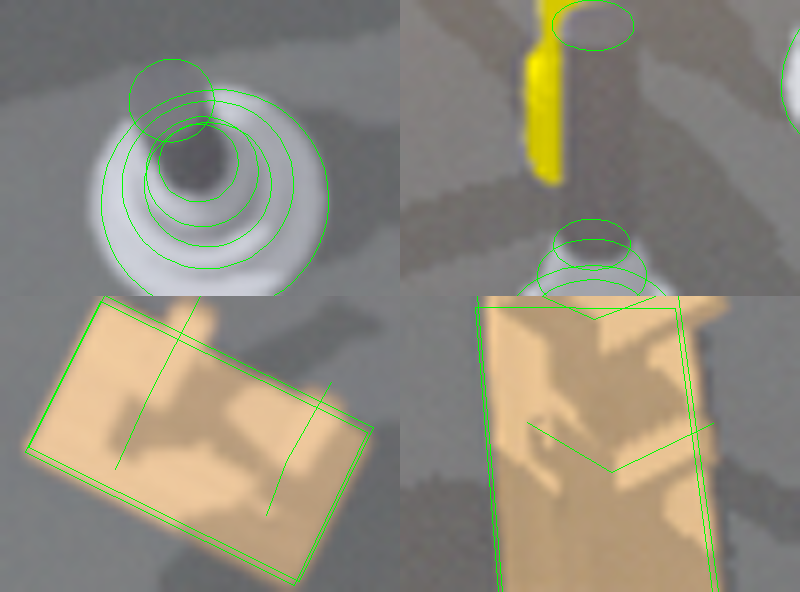

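```bash
cat >> kin.py <<'E'
D=np.array([.5135,.151,.008]);PHI=np.radians(45);S=.125;Z=np.array([0,0,1.]);U=np.array([-1.,0,0])
def pose(lens,cz,u,s=None): p,R=tool(lens,cz,u,S if s is None else s,PHI);return p,R,q(R)
E
python3 - <<'E'
from kin import *
p,R,o=pose(D,Z,U)
pre=p-.12*R[:,2]
r.movep(list(pre+[0,0,.16]),o)
r.move_l(list(pre),velocity=.15)
r.move_l(list(p),velocity=.12)
r.command_gripper(0.,60)
print(r.get_finger_gap(),r.get_grasp_force(),r.get_wrist_force(),r.get_tcp_pos(),p)
r.move_l(list(p+[0,0,.03]),velocity=.05)
r.move_l(list(p+[0,0,.2]),velocity=.15)
print(r.get_finger_gap(),r.get_grasp_force(),r.get_wrist_force(),r.get_clock())
import cv2,pickle,mos
d={n:r.read_camera(n) for n in("top","side")};pickle.dump(d,open("c1.pkl","wb"))
from geo import proj
out=[]
lens=D+[0,0,.2]
for n in d:
    t=d[n]["image"][:,:,::-1].copy()
    P=[proj(n,lens+Z*s)[0] for s in(0,.045,.06,.16)]
    print(n,[x.round(1) for x in P]);cx,cy=np.mean(P,0).astype(int)
    x0,y0=max(cx-40,0),max(cy-48,0)
    t=cv2.resize(t[y0:y0+96,x0:x0+66],(396,576),interpolation=cv2.INTER_CUBIC)
    for x in P: cv2.circle(t,tuple(int(v) for v in (x-[x0,y0]+.5)*6),3,(0,0,255),-1)
    out.append(t)
cv2.imwrite("pics/lift.png",np.hstack(out))
E
```

```text
0.29816837660149187 58.763848543167114 [-0.19348645  1.18961951  2.02756129] [0.50789192 0.15106187 0.12762489] [0.50784315 0.151      0.12734315]
0.300749451718674 58.95230770111084 [-0.10935303  0.23470615 -1.53941477] 7.0333
top [array([213.5, 170. ]), array([211.7, 165.9]), array([211.1, 164.4]), array([206.5, 153.8])]
side [array([271.2, 144.6]), array([271.3, 130.5]), array([271.3, 125.7]), array([271.5,  90.7])]
```

View pics/lift.png

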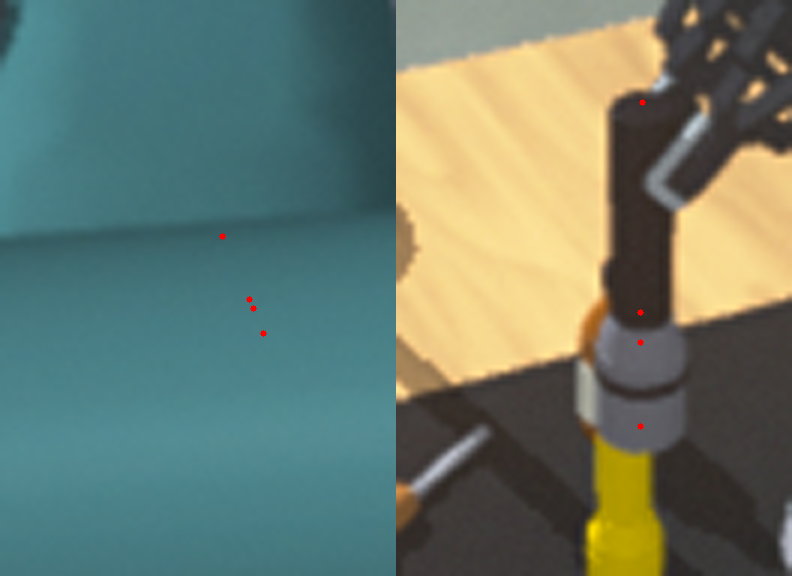

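The camera hangs upright in the grip. In the side crop its axis lies on the predicted points, with the lens at about (271, 145). Next is the photo pose.

```bash
python3 - <<'E'
from kin import *
N=PN/np.linalg.norm(PN);u=perp(N,np.pi)
p,R,o=pose(PL+.14*N,N,u);r.movep(list(p),o)
p,R,o=pose(PL+.05*N,N,u);r.move_l(list(p),velocity=.08)
r.sleep(1.2)
import cv2,pickle
c=r.read_camera("side");r.sleep(1.3)
print(r.get_tcp_pos()-p,r.get_wrist_force(),r.get_grasp_force(),r.get_clock())
from geo import proj
t=cv2.resize(c["image"][90:190,260:360,::-1],(600,600),interpolation=cv2.INTER_CUBIC)
for k in(.0,.05,.11,.21):
    x=proj("side",PL+k*N)[0];cv2.circle(t,tuple(int(v) for v in (x-[260,90]+.5)*6),3,(0,0,255),-1)
cv2.imwrite("pics/photo.png",t)
E
```

```text
[-1.76445784e-05  3.80021288e-06 -9.20547934e-06] [-0.26487033  1.15728614 -0.59271912] 59.005329608917236 11.7
```

View pics/photo.png

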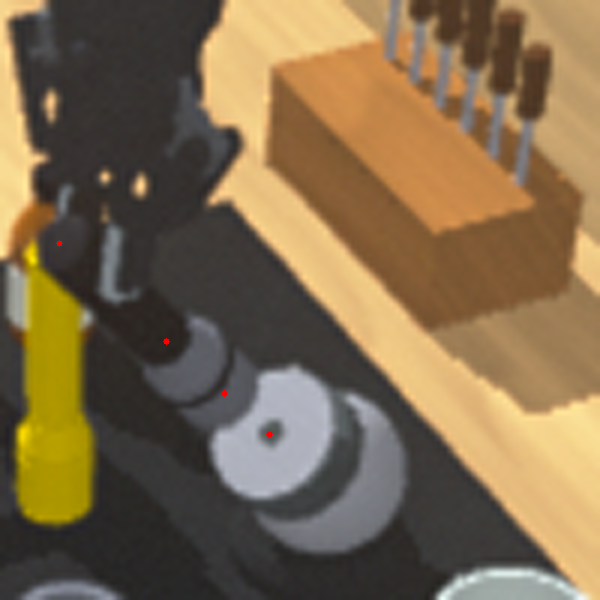

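The plate's dot is at about crop (268, 433), and the lens axis points straight at it at the expected distance. The 2.5 s hold is done, so I move to the rest.

```bash
python3 - <<'E'
from kin import *
N=PN/np.linalg.norm(PN);u=perp(N,np.pi)
p,R,o=pose(PL+.12*N,N,u);r.move_l(list(p),velocity=.1)
r.move_l(list(p+[-.03,0,.12]),velocity=.15)
cx=np.array([np.cos(YAW),np.sin(YAW),0]);L=np.r_[CR,.055]+.055*cx
p,R,o=pose(L,-cx,-Z)
r.movep(list(p+[0,0,.15]),o)
r.move_l(list(p+[0,0,.03]),velocity=.12)
print(r.get_wrist_force(),r.get_clock())
import cv2
from geo import proj
out=[]
for n in("side","top"):
    c=r.read_camera(n);Q=[proj(n,L+[0,0,.03]-s*cx)[0] for s in(0,.06,.16)];m=np.mean(Q,0).astype(int);a=m-33
    t=cv2.resize(c["image"][a[1]:a[1]+66,a[0]:a[0]+66,::-1],(396,396),interpolation=cv2.INTER_CUBIC)
    for x in Q:cv2.circle(t,tuple(int(v) for v in (x-a+.5)*6),3,(0,0,255),-1)
    out.append(t)
cv2.imwrite("pics/over.png",np.hstack(out))
E
```

```text
[-0.46901291 -0.21470848 -0.89601184] 16.6917
```

View pics/over.png

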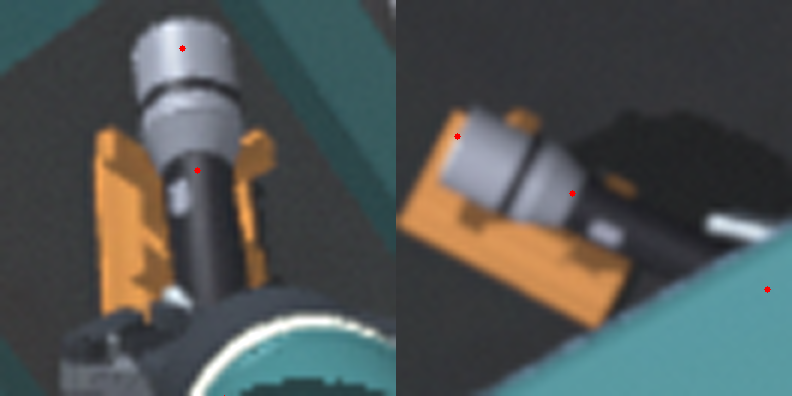

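The camera is level over the rest, with the head above the wide V and its axis centred between the posts. I'll lower it with a guard, release, and look.

```bash
python3 - <<'E'
from kin import *
p=np.array(r.get_tcp_pos())
r.move_l(list(p-[0,0,.022]),velocity=.05)
g=r.move_l(list(p-[0,0,.034]),velocity=.01,guard=3)
p2=np.array(r.get_tcp_pos());print(g,p2-p,r.get_wrist_force())
r.sleep(.3);r.command_gripper(1.0);r.sleep(.2)
R=tool(np.zeros(3),-np.array([np.cos(YAW),np.sin(YAW),0]),-Z,0,PHI)[1]
r.move_l(list(p2-.12*R[:,2]),velocity=.08)
r.movep(list(p2-.12*R[:,2]+[-.1,-.0,.12]),q(R))
r.sleep(.3);print(r.get_wrist_force(),r.get_clock())
import cv2
from geo import proj
cx=np.array([np.cos(YAW),np.sin(YAW),0]);L=np.r_[CR,.055]+.055*cx
out=[]
for n in("side","top"):
    c=r.read_camera(n);Q=[proj(n,L-s*cx)[0] for s in(0,.06,.16)];m=np.mean(Q,0).astype(int);a=m-33
    t=cv2.resize(c["image"][a[1]:a[1]+66,a[0]:a[0]+66,::-1],(396,396),interpolation=cv2.INTER_CUBIC)
    for x in Q:cv2.circle(t,tuple(int(v) for v in (x-a+.5)*6),3,(0,0,255),-1)
    out.append(t)
cv2.imwrite("pics/end.png",np.hstack(out))
E
```

```text
True [ 0.00047815 -0.00017808 -0.03242749] [ 0.78259805 -0.4850337   1.85055782]
[-0.15292904  0.51637372 -0.80346212] 22.0667
```

View pics/end.png

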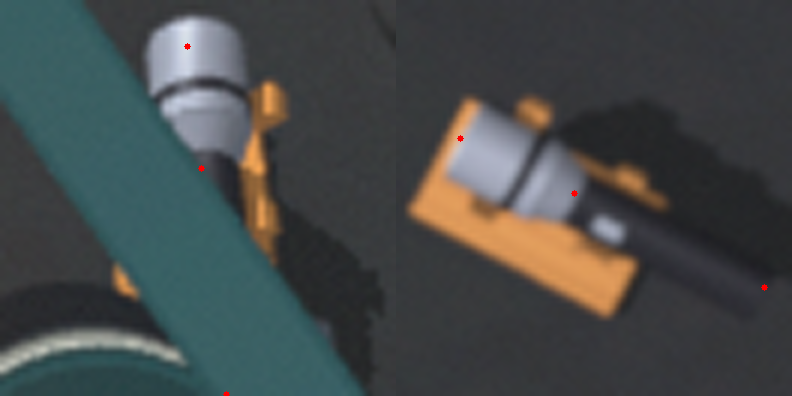

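The camera lies seated in both Vs along the rest's axis. In the top crop the lens is at about (463, 138) and the tail at about (757, 290), within about 1 px of prediction. The arm is clear.

```bash
python3 -c "
from plant import r
print(r.sign_off())"
```

```text
the job is handed in; nothing more can be done
None
```

I photographed the round plate from about 5 cm, holding still for about 2.5 s, then laid the camera in the wooden rest, released it and handed the job in at about 22 s; no verdict was returned, but the pictures and force readings showed nothing wrong.

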